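# Sort the welding bench leftovers into trays

### The arm

A 6-joint arm with a two-finger parallel gripper is mounted at the origin on a cart in front of the work surface, level with it; the furniture and walls round the work are solid. World frame = base frame: x ahead of the robot, y to its left, z up, the work surface at z = 0. Lengths are in m, angles in rad, forces in N, time in s.
With the tool pointing down it reaches from about 0.275 to 1 m from the base axis. Payload 8.4 kg.
Tool frame: the origin (TCP) lies on the centre line of the jaws, within the pads' length; the fingertips stand 8 mm ahead of it and the grasp point (between the pads) lies 11 mm behind it (ctrl.tip_extent is the z of the fingertips in the tool frame, in m); z points along the fingers, y is the line along which they close (so a half turn about z gives the same grasp; the last joint's range is limited). The gripper opens to 85 mm and grips with 20 to 120 N. Pads are 22 mm wide; open, the fingers measure 114 mm over their backs; the gripper's body (76 mm by 85 mm) begins 54 mm behind the grasp point. The pads swing forward as they close: fully open they stand 13 mm farther back than shut.
Start: joints at [-1.192, 0.353, 1.633, -0, 1.155, -0.002], TCP at [0.232, -0.58, 0.218] pointing down, gripper open.
Joint ranges: [-2.63, 2.63], [-0.92, 2.1], [0.06, 2.66], [-1.3, 4.44], [0, 2.69], [-3.02, 3.02]. Speed limits (rad/s): [2.22, 2.22, 2.79, 3.14, 3.14, 3.14].

### API

Orientations are given as a unit quaternion [w, x, y, z].
In Python, from cell import ctrl, imaging, outline_of, landmark_of gives the robot as it stands.
- The arm moves only by the tool step_arm, never from a script. Its argument "plan" is a list of rows, each an object with "gripper": the closure, from -1 (fully open) to 1 (shut), so that 0 is half open; "travel": the shift along the tool's x, y, z scaled (see below), a list of three; "twist": the turn about the tool's z scaled (see below). In form: [{"gripper": gripper, "travel": [tx, ty, tz], "twist": twist}, ...]. A call has 1 to 8 rows; each row shifts and turns the commanded pose from where the row before left it, along the tool's axes as they then stand; what a row does not reach is not made up. The controller multiplies each number of a shift by 0.3 m and each number of a turn by 45 degrees. A row lasts 1/10 s, in which the tool goes at most 50 mm and 8.59 degrees, less where a joint would pass 70% of its speed; a pose out of reach is approached as far as the arm can. A call with a number of a shift or a turn outside -1 to 1 is refused whole. A call with a gripper value outside its range is refused whole. The fingers move at their own pace and stop on an object; the grip force is fixed at half the most. Time passes only in rows, so rows that do not move let the fingers close. It gives the time, the measured TCP pose, the force, the opening and the grip force at its end, in the units of the state.
- ctrl.get_state(): the state, without advancing time (a new reading comes with each control period).
- imaging.get_image(name): name is "scene" or "top"; returns (picture, depth): 384x512x3 uint8, red, green, blue; 384x512 float32, m along the optical axis (not along the pixel's ray), 0 where there is no reading.
- imaging.camera_params(name): a dict with "camera_matrix" (3x3 intrinsics, pixels), "rvec" (rotation vector, rad) and "tvec" (3), from world to camera coordinates, as OpenCV has them. Camera axes: x right, y down, z forward; pixel columns grow to the right and rows downward; lengths in m; the calibration is good to about 2 mm. A picture is of the moment at which its call begins. camera_params takes no time and is no camera call.
- ctrl.close_job(): hands the job in; it is judged then, once.
Trained networks look in the newest picture that a camera, given by its name, has taken for a name from the list of things; names that differ only in an ending like _2 or _b are one class to them, and where a whole thing is asked for, a point or a joint stands for the part that bears it (a point fixed in the world has none). Each returns a list of dicts, best first, with "score" (0 to 1); they miss things now and then, are a little off and sometimes report something else, mostly with a low value. They report only what shows in the picture. A call takes as long as a camera call. They do not tell look-alikes from the thing itself.
- outline_of(camera, name): "mask" (384x512 bool, what is visible of it) and "location" ([row, column] in pixels, amid what is visible of it).
- landmark_of(camera, name): "location" ([row, column] in pixels: a listed point, or the origin of a listed thing).
The state is a dict: "t": time; "joints": joint angles; "dq": joint speeds; "joint_torque": joint torques, N m; "eef_pos": TCP position; "orientation": TCP orientation; "wrist_force": force on the tool from outside, world axes, zero at the start; "moment": the same for the moment, N m; "width": finger opening in m; "gripper_force": force on a finger pad.
Only numpy, scipy, OpenCV 4.12 (cv2) and the standard library are available. Lean on these libraries where they do the work, as an engineer would, in place of code of your own. Each camera call takes 0.05 s, during which the arm holds its last target. There are 200 camera calls.

### The job

Sort the five things lying along the front of the bench into the coloured trays: both paint markers into the yellow tray, the copper torch nozzle into the blue tray, and the two metal offcuts (the round steel rod and the short rusty flat bar) into the red tray. Each must lie down flat inside its tray, the rod and the bar beside each other and not one on top of the other. Leave the round black-lidded tin and the red magnet where they are.

Things in the scene. Friction and masses are not known exactly. Their poses are not given: they have to be found in the camera images.
- tray_yellow: Yellow open plastic sorting tray with a blank card on its front, fixed to the table. Outside 168 (its x) x 148 (its y) x 38 mm high; walls 4 mm and floor 10 mm thick, so inside 160 x 140 x 28 mm deep. Origin: centre of its underside, on the table top; z up; the inner floor is 10 mm above the origin. For the markers.
- tray_blue: Blue tray, otherwise the same as the yellow one (same size, origin and axes). For the torch nozzle.
- tray_red: Red tray, otherwise the same as the yellow one (same size, origin and axes). For the metal offcuts.
- marker_red: Paint marker, black round barrel with red cap, 126 mm long, 17 mm thick, 28 g, lying on its side. Origin: on its underside as it lies at the start, at mid length; long axis along its y (cap toward -y), x level, z up at the start (it may roll).
- marker_blue: Paint marker, black round barrel with blue cap, otherwise the same as the red-capped one.
- gas_nozzle: Copper-coloured torch nozzle, a tube 66 mm long and 25 mm thick (22 mm at the narrow end), 70 g, lying on its side. Origin: on its underside at the start, at mid length; long axis along its y, z up at the start (it may roll).
- rod_stub: Metal offcut: bright round steel rod, 118 mm long, 8 mm thick, 50 g, lying on its side. Origin: on its underside at the start, at mid length; long axis along its y, z up at the start (it may roll).
- bar_rust_a: Metal offcut: short rusty brown flat bar, 129 mm long (its y), 40 mm wide (its x), 8 mm thick, 0.29 kg, lying flat. Origin: centre of its underside; z up. (The rusty bars farther back and to the right, on the leather mat, are fixed and no part of the job; nor is the brown tube at the far right.)
- gel_tin: Bystander, to be left alone: round tin with black lid and yellow band, 66 mm across, 54 mm high, standing at the left. Origin: centre of its underside, z up.
- magnet_square: Bystander, to be left alone: red triangular welding magnet, 66 x 96 x 17 mm, lying flat at the right. Origin: centre of its underside, z up.
Things that resemble listed ones, but are neither listed nor needed, are in the scene too. There is more than one size of the gas_nozzle; the one meant has the size given above.

How it is judged:
By the outcome, as a careful person would: the job done as asked, in the order asked, and still so for the second after the job is handed in, with the robot touching nothing.
It also fails if it takes over 122 s, if anything falls off the work surface, if the arm or the gripper's body presses on something with over 40 N, if the wrist force passes 120 N, or if a joint passes its speed limit or range.

## Working session

There is one attempt and no reset: what is moved stays moved. The work goes in short steps, Python scripts to look and compute and a tool call to move; the robot and the scene stay as the last step left them, time stands still between calls to the robot, and variables do not carry over. Pictures are saved under pics/ and viewed, at most 14 in all, crops included, and the job is handed in when it is done.

Besides the shell and the picture viewer there is one more tool, called after "Call:" by a JSON object that holds its "fn" and its "kwargs", one argument or row to a line. step_arm: Moves the arm, as the interface text tells. Shifts and turns lie within -1 to 1; 1 stands for 0.3 m of shift or 45 degrees of turn. Its arguments: {"type":"object","properties":{"plan":{"type":"array"}},"required":["plan"]}

```bash
mkdir -p pics; ls
cat > h.py <<'E'
import numpy as np, cv2
from cell import ctrl, imaging, outline_of, landmark_of
def cam(n):
    p=imaging.camera_params(n); R=cv2.Rodrigues(np.array(p["rvec"],float))[0]
    return np.array(p["camera_matrix"],float),R,np.array(p["tvec"],float).ravel()
def cloud(n,depth):
    K,R,t=cam(n); h,w=depth.shape; v,u=np.mgrid[:h,:w]
    c=np.stack([(u-K[0,2])/K[0,0]*depth,(v-K[1,2])/K[1,1]*depth,depth],-1)
    P=(c-t)@R; P[depth<=0]=np.nan
    return P
def save(n,img,s=1.5):
    cv2.imwrite(f"pics/{n}.png",cv2.resize(img[...,::-1],None,fx=s,fy=s,interpolation=cv2.INTER_CUBIC))
E
python3 - <<'E'
from h import *
for n in("scene","top"):
    im,d=imaging.get_image(n); save(n+"0",im); np.savez(n+"0.npz",im=im,d=d)
    K,R,t=cam(n); print(n,K[0,0],-R.T@t,R[2])
s=ctrl.get_state(); print(s["t"],s["eef_pos"],s["orientation"],s["width"],ctrl.tip_extent)
E
```

```text
pics
scene 389.2571414262014 [-0.01149022  0.75635486  0.4918132 ] [ 0.51114896 -0.76203348 -0.39753204]
top 404.3836346451384 [ 0.40098887 -0.05162362  1.2265447 ] [ 0.1004312  -0.00459336 -0.9949334 ]
0.1 [ 0.23211503 -0.57980992  0.21712557] [-6.21893465e-04  9.81928072e-01  1.89253431e-01 -1.19674519e-04] 0.08502747251484444 0.008
```

View pics/top0.png

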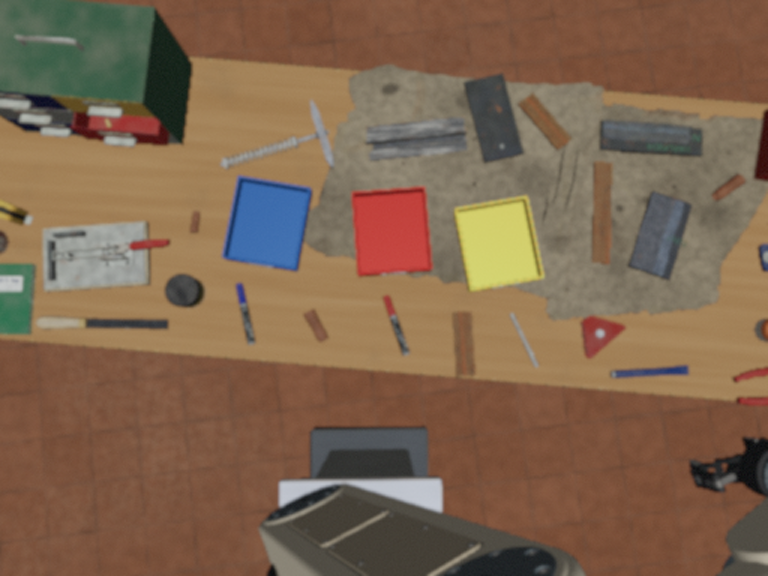

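View pics/scene0.png

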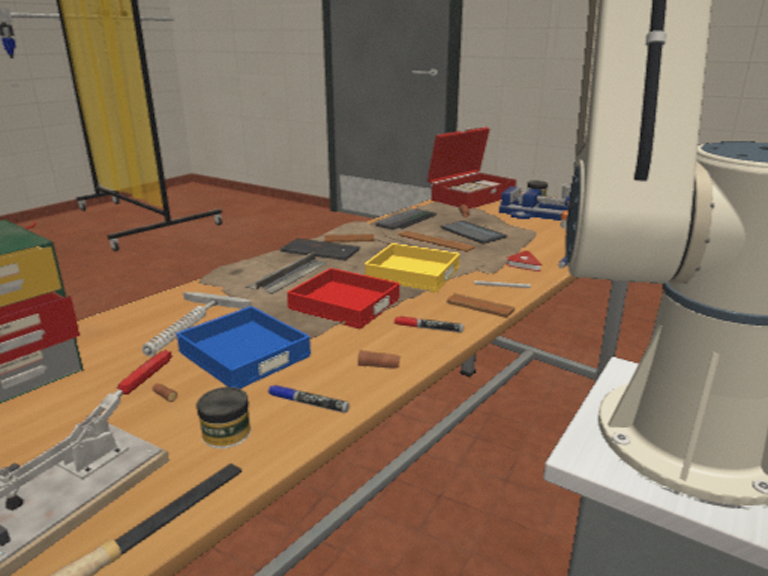

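Run:
```python
from h import *
im,d=imaging.get_image("top"); P=cloud("top",d)
for n in["tray_yellow","tray_blue","tray_red","marker_red","marker_blue","gas_nozzle","rod_stub","bar_rust_a","gel_tin","magnet_square"]:
    for o in outline_of("top",n)[:3]:
        if o["score"]<.25: continue
        m=o["mask"]; q=P[m]; q=q[~np.isnan(q[:,0])]
        (c,s,a)=cv2.minAreaRect((q[:,:2]*1000).astype(np.float32))
        ev,V=np.linalg.eigh(np.cov(q[:,:2].T)); ax=V[:,1]
        print(n,round(o["score"],2),np.round(o["location"]),"c",np.round(c),"size",np.round(s),"axis deg",round(np.degrees(np.arctan2(ax[1],ax[0]))%180,1),"med",np.round(np.median(q[:,:2],0)*1000),"z95",np.round(np.percentile(q[:,2],[5,50,95])*1000))
```

```text
tray_yellow 0.69 [161. 331.] c [ 618. -287.] size [180. 163.] axis deg 10.3 med [ 614. -284.] z95 [ 6. 11. 41.]
tray_blue 0.77 [150. 180.] c [666. 185.] size [162. 185.] axis deg 172.2 med [661. 183.] z95 [ 6. 12. 41.]
tray_red 0.86 [152. 263.] c [647. -69.] size [183. 159.] axis deg 1.6 med [644. -70.] z95 [ 6. 11. 41.]
marker_red 0.62 [215. 261.] c [451. -75.] size [118.  24.] axis deg 19.4 med [450. -75.] z95 [-1. 15. 20.]
marker_blue 0.54 [207. 163.] c [481. 227.] size [124.  16.] axis deg 12.6 med [475. 226.] z95 [11. 16. 20.]
gas_nozzle 0.75 [216. 210.] c [453.  84.] size [64. 24.] axis deg 29.0 med [454.  84.] z95 [14. 22. 27.]
bar_rust_a 0.72 [227. 311.] c [ 416. -210.] size [ 43. 126.] axis deg 1.6 med [ 416. -211.] z95 [ 4.  8. 13.]
gel_tin 0.57 [193. 120.] c [525. 341.] size [65. 63.] axis deg 75.7 med [523. 336.] z95 [11. 53. 57.]
magnet_square 0.91 [219. 400.] c [ 437. -477.] size [65. 94.] axis deg 124.2 med [ 434. -475.] z95 [ 3. 16. 21.]
```

The top view shows, left to right along the front (768-px picture): the blue marker (246,313), the large nozzle (316,325), the red marker (397,325), the flat bar (463,343) and the rod (524,340). The trays are behind them: blue (268,223), red (392,231) and yellow (499,243). The small tube at (195,222) is a look-alike. Next I'll refine the poses by segmenting on colour.

```bash
cat >> h.py <<'E'
def onplane(n,uv,z):
    K,R,t=cam(n); uv=np.asarray(uv,float); r=np.c_[(uv[:,0]-K[0,2])/K[0,0],(uv[:,1]-K[1,2])/K[1,1],np.ones(len(uv))]@R
    C=-R.T@t; return C+r*((z-C[2])/r[:,2])[:,None]
def blob(im,c,r,z,thr=22,n="top"):
    "object on wood near pixel c=(u,v) (512 px): centre mm, axis deg, extents mm"
    u,v=c; lab=cv2.cvtColor(im,cv2.COLOR_RGB2LAB).astype(float)[v-r:v+r,u-r:u+r]
    m=(np.linalg.norm(lab-np.median(lab.reshape(-1,3),0),axis=2)>thr).astype(np.uint8)
    k,L,st,ce=cv2.connectedComponentsWithStats(m)
    i=1+np.argmax(st[1:,4]); y,x=np.nonzero(L==i)
    q=onplane(n,np.c_[x+u-r,y+v-r],z)[:,:2]*1000
    ev,V=np.linalg.eigh(np.cov(q.T)); a=V[:,1]; pr=(q-q.mean(0))@V
    mid=q.mean(0)+V@((pr.max(0)+pr.min(0))/2)
    return np.round(mid),np.round(q.mean(0)),round(np.degrees(np.arctan2(a[1],a[0]))%180,1),np.round(np.ptp(pr,axis=0))
E
python3 - <<'E'
from h import *
f=np.load("top0.npz"); im,d=f["im"],f["d"]; P=cloud("top",d)
for n,c,r,z in[("mblue",(164,209),24,.009),("noz",(210,217),20,.0125),("mred",(264,216),24,.009),("bar",(309,229),26,.008),("rod",(349,226),22,.004)]:
    for thr in (18,28): print(n,blob(im,c,r,z,thr))
hsv=cv2.cvtColor(im,cv2.COLOR_RGB2HSV)
for n,(lo,hi),(u,v) in[("yel",(22,34),(333,162)),("blue",(100,125),(179,149)),("red",(0,6),(262,154))]:
    m=np.zeros(d.shape,bool); m[v-38:v+38,u-38:u+38]=1
    h=hsv[...,0]; m&=(h>=lo)&(h<=hi)&(hsv[...,1]>150)
    k,L,st,ce=cv2.connectedComponentsWithStats(m.astype(np.uint8)); i=1+np.argmax(st[1:,4])
    y,x=np.nonzero(L==i); q=onplane("top",np.c_[x,y],.038)[:,:2]*1000
    print(n,[np.round(w,1) for w in cv2.minAreaRect(q.astype(np.float32))])
    p=P[L==i]; p=p[(p[:,2]>.03)]; print("  rim",[np.round(w,1) for w in cv2.minAreaRect((p[:,:2]*1000).astype(np.float32))], "floor z",np.round(np.nanmedian(P[v-10:v+10,u-10:u+10,2])*1000,1))
print("wood z",np.nanmedian(P[225:235,275:290,2]))
E
```

```text
mblue (array([481., 229.]), array([479., 229.]), np.float64(12.7), array([ 20., 127.]))
mblue (array([481., 229.]), array([482., 230.]), np.float64(12.4), array([ 17., 124.]))
noz (array([453.,  86.]), array([454.,  87.]), np.float64(28.9), array([26., 66.]))
noz (array([453.,  86.]), array([454.,  87.]), np.float64(29.2), array([23., 63.]))
mred (array([453., -73.]), array([452., -73.]), np.float64(18.1), array([ 20., 125.]))
mred (array([455., -73.]), array([452., -73.]), np.float64(18.2), array([ 17., 122.]))
bar (array([ 403., -214.]), array([ 397., -203.]), np.float64(171.9), array([152., 148.]))
bar (array([ 402., -212.]), array([ 397., -203.]), np.float64(171.1), array([146., 147.]))
rod (array([ 421., -331.]), array([ 419., -331.]), np.float64(24.4), array([  8., 116.]))
rod (array([ 389., -345.]), array([ 390., -344.]), np.float64(21.3), array([ 3., 16.]))
yel [array([ 677. , -336.9]), array([25. ,  3.5]), np.float64(9.2)]
  rim [array([ 669.2, -341.6]), array([0., 0.]), np.float64(0.0)] floor z 10.3
blue [array([656.7, 180.1]), array([144.3, 162.1]), np.float64(79.7)]
  rim [array([657.6, 180.2]), array([146.1, 163.7]), np.float64(79.7)] floor z 10.6
red [array([638.2, -66.3]), array([168.4, 146.3]), np.float64(3.7)]
  rim [array([639.3, -66.3]), array([167.2, 145.5]), np.float64(3.8)] floor z 10.6
wood z 0.001028652403360081
```

```bash
cat >> h.py <<'E'
def tool(s):
    w,x,y,z=s["orientation"]; return np.degrees(np.arctan2(2*(x*y+w*z),1-2*(y*y+z*z)))
def go(*legs,base=None):
    "legs: (x,y,z[mm],phi deg) one after the other: twist total, then travel per row"
    s=ctrl.get_state(); p=np.array(s["eef_pos"])*1000; f=tool(s)
    print("t",round(s["t"],2),"pos",np.round(p,1),"phi",round(f,1),"w",round(s["width"]*1000,1),"F",np.round(s["wrist_force"],1),"grip",round(float(np.max(s["gripper_force"])),1),"tip",ctrl.tip_extent)
    for x,y,z,g in legs:
        d=np.array([x,y,z])-p; a=np.radians(g); n=max(1,int(np.ceil(np.linalg.norm(d)/47)))
        t=[d[0]*np.cos(a)+d[1]*np.sin(a),d[0]*np.sin(a)-d[1]*np.cos(a),-d[2]]
        print("twist",round((f-g)/45,3),"rows",n,"each",np.round(np.array(t)/300/n,4)); p=np.array([x,y,z]); f=g
E
python3 - <<'E'
from h import *
go((453,-73,120,18.2))
f=np.load("top0.npz"); im,d=f["im"],f["d"]; hsv=cv2.cvtColor(im,cv2.COLOR_RGB2HSV)
print(hsv[160:164,330:334].reshape(-1,3)[::5], hsv[140,345])
h=hsv; u,v=333,162; m=np.zeros(d.shape,bool); m[v-38:v+38,u-38:u+38]=1
m&=(hsv[...,0]>=22)&(hsv[...,0]<=34)&(hsv[...,1]>130)&(hsv[...,2]>120)
k,L,st,ce=cv2.connectedComponentsWithStats(cv2.morphologyEx(m.astype(np.uint8),cv2.MORPH_CLOSE,np.ones((5,5)))); i=1+np.argmax(st[1:,4])
y,x=np.nonzero(L==i); q=onplane("top",np.c_[x,y],.038)[:,:2]*1000
print("yel",[np.round(w,1) for w in cv2.minAreaRect(q.astype(np.float32))])
p=cloud("top",d)[L==i]; p=p[p[:,2]>.03]; print([np.round(w,1) for w in cv2.minAreaRect((p[:,:2]*1000).astype(np.float32))])
E
```

```text
t 0.65 pos [ 232.3 -580.2  217.8] phi 21.8 w 85.0 F [ 0.   0.  -0.1] grip 0.0 tip 0.008
twist 0.08 rows 12 each [ 0.1023 -0.1147  0.0272]
[[ 29 122 211]
 [ 29 122 211]
 [ 29 123 211]
 [ 29 123 211]] [ 28 125 212]
yel [array([ 609.9, -277.5]), array([168.7, 149.9]), np.float64(9.4)]
[array([ 611.7, -279.3]), array([166. , 145.7]), np.float64(9.6)]
```

Call:
{"fn": "step_arm", "kwargs": {
  "plan": [
    {"gripper": 0.2,"travel": [0,0,0],"twist": 0.08},
    {"gripper": 0.2,"travel": [0.102,-0.115,0.027],"twist": 0},
    {"gripper": 0.2,"travel": [0.102,-0.115,0.027],"twist": 0},
    {"gripper": 0.2,"travel": [0.102,-0.115,0.027],"twist": 0},
    {"gripper": 0.2,"travel": [0.102,-0.115,0.027],"twist": 0},
    {"gripper": 0.2,"travel": [0.102,-0.115,0.027],"twist": 0},
    {"gripper": 0.2,"travel": [0.102,-0.115,0.027],"twist": 0},
    {"gripper": 0.2,"travel": [0.102,-0.115,0.027],"twist": 0}
  ]
}}

```text
t: 1.45
eef_pos: [0.3608, -0.2823, 0.1611]
orientation: [0.0, 0.987, 0.158, 0.0]
wrist_force: [0.8, 0.3, -0.4]
width: 0.0341
gripper_force: 0.0
```

Call:
{"fn": "step_arm", "kwargs": {
  "plan": [
    {"gripper": 0.2,"travel": [0.102,-0.115,0.027],"twist": 0},
    {"gripper": 0.2,"travel": [0.102,-0.115,0.027],"twist": 0},
    {"gripper": 0.2,"travel": [0.102,-0.115,0.027],"twist": 0},
    {"gripper": 0.2,"travel": [0.102,-0.115,0.027],"twist": 0},
    {"gripper": 0.2,"travel": [0.102,-0.115,0.027],"twist": 0},
    {"gripper": 0.2,"travel": [0,0,0],"twist": 0},
    {"gripper": 0.2,"travel": [0,0,0],"twist": 0}
  ]
}}

```text
t: 2.15
eef_pos: [0.4518, -0.0712, 0.1205]
orientation: [0.0, 0.987, 0.16, -0.0]
wrist_force: [-0.1, -0.2, 0.7]
width: 0.0338
gripper_force: 0.0
```

Run:
```python
from h import *
im,d=imaging.get_image("scene"); save("scene1",im); P=cloud("scene",d)
go((453,-73,30,18.2))
e=np.array(ctrl.get_state()["eef_pos"])
m=(np.linalg.norm(P[...,:2]-e[:2],axis=2)<.05)&(P[...,2]>.05)
z=P[m][:,2]; print("lowest gripper z",np.sort(z)[:30:3].round(4))
```

```text
t 2.2 pos [451.6 -72.2 120.6] phi 18.3 w 34.3 F [ 0.3 -0.6  0.6] grip 0.0 tip 0.008
twist 0.002 rows 2 each [0.0018 0.0021 0.151 ]
lowest gripper z [0.1348 0.1372 0.1374 0.1393 0.1398 0.1411 0.1416 0.1419 0.1436 0.1441]
```

View pics/scene1.png

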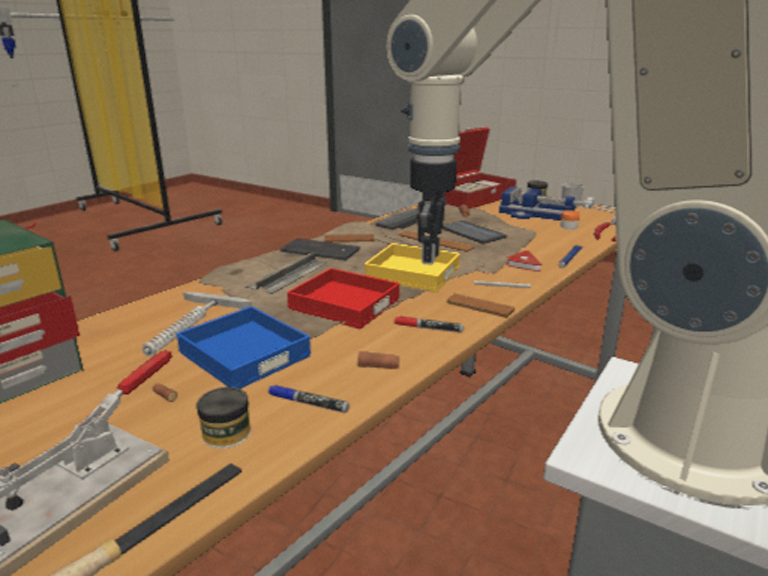

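The scene view shows the gripper hovering above the red marker, fingertips at (428,262), and nothing has been disturbed. The fingertips reach no lower than the stated 8 mm, so I'm going down.

Call:
{"fn": "step_arm", "kwargs": {
  "plan": [
    {"gripper": 0.2,"travel": [0,0,0.15],"twist": 0},
    {"gripper": 0.2,"travel": [0,0,0.15],"twist": 0},
    {"gripper": 0.2,"travel": [0,0,0.06],"twist": 0},
    {"gripper": 0.2,"travel": [0,0,0],"twist": 0},
    {"gripper": 1,"travel": [0,0,0],"twist": 0},
    {"gripper": 1,"travel": [0,0,0],"twist": 0},
    {"gripper": 1,"travel": [0,0,0],"twist": 0},
    {"gripper": 1,"travel": [0,0,0],"twist": 0}
  ]
}}

```text
t: 3.0
eef_pos: [0.4525, -0.0724, 0.0136]
orientation: [0.0, 0.987, 0.158, 0.001]
wrist_force: [-0.1, 0.1, 0.8]
width: 0.0
gripper_force: 0.0
```

Run:
```python
from h import *
# yellow tray c(611,-278) 9.5deg ; marker slot offset +30 mm along tray y
a=np.radians(9.5); 
for o in(30,-30): print(o,611-np.sin(a)*o,-278+np.cos(a)*o)
x,y=611-np.sin(a)*30,-278+np.cos(a)*30
go((453,-73,110,18.2),(x,y,110,9.5),(x,y,26,9.5))
```

```text
30 606.0485718241797 -248.41143195388307
-30 615.9514281758203 -307.58856804611696
t 3.0 pos [452.5 -72.4  13.6] phi 18.2 w 0.0 F [-0.1  0.1  0.8] grip 0.0 tip 0.008
twist 0.0 rows 3 each [ 0.0004  0.0008 -0.1071]
twist 0.193 rows 5 each [ 0.0813  0.1322 -0.    ]
twist 0.0 rows 2 each [0.   0.   0.14]
```

Run:
```python
from h import *
im,d=imaging.get_image("scene"); im2,d2=imaging.get_image("top")
a=cv2.resize(im[130:260,210:370],(640,520),interpolation=cv2.INTER_CUBIC)
save("c2",a,1)
b=cv2.resize(im2[150:270,220:380],(640,480),interpolation=cv2.INTER_CUBIC); save("c3",b,1)
```

```text
(no output)
```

View pics/c2.png

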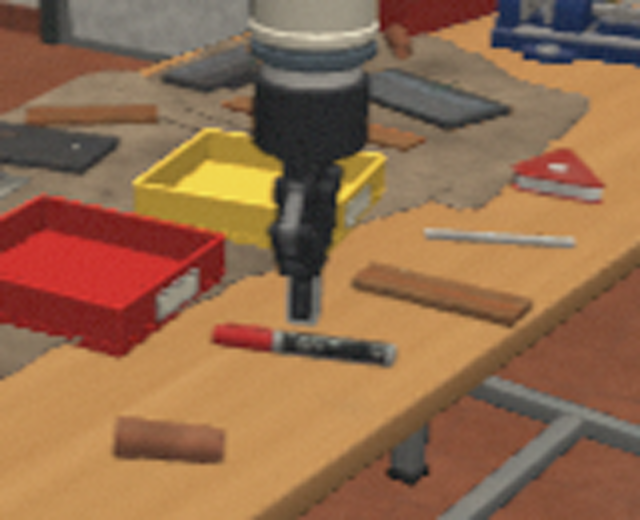

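The gripper's tips at crop (305,320) sit just behind and above the marker at (300,345), so the jaws closed beside it. I'll measure both with both cameras.

Run:
```python
from h import *
im,d=imaging.get_image("scene"); P=cloud("scene",d)
for r in range(196,222,2): print(r,[np.round(P[r,c]*1000).tolist() for c in (283,286,289)], im[r,286])
r,_=outline_of("scene","marker_red"),0
q=P[r[0]["mask"]]; print("marker scene",r[0]["score"],np.nanmedian(q,0).round(3))
hs=[(p["location"]) for p in landmark_of("scene","marker_red")[:1]]; print(hs, onplane("scene",[hs[0][::-1]],0.0))
im,d=imaging.get_image("top"); P=cloud("top",d); m=(P[...,2]>.05)&(P[...,0]>.38)&(P[...,0]<.52)&(abs(P[...,1]+.07)<.1)
print("top: gripper pts",np.nanmedian(P[m],0).round(3), blob(im,(264,216),24,.009,28))
```

```text
196 [[442.0, -41.0, 83.0], [430.0, -33.0, 89.0], [437.0, -63.0, 76.0]] [37 39 37]
198 [[444.0, -44.0, 76.0], [435.0, -44.0, 78.0], [439.0, -67.0, 69.0]] [35 38 37]
200 [[452.0, -59.0, 62.0], [445.0, -61.0, 64.0], [440.0, -69.0, 62.0]] [37 39 38]
202 [[450.0, -55.0, 59.0], [443.0, -58.0, 59.0], [441.0, -72.0, 54.0]] [49 50 49]
204 [[452.0, -59.0, 51.0], [445.0, -63.0, 51.0], [441.0, -71.0, 49.0]] [40 40 41]
206 [[452.0, -59.0, 45.0], [444.0, -61.0, 47.0], [443.0, -75.0, 41.0]] [41 39 41]
208 [[452.0, -59.0, 39.0], [443.0, -60.0, 41.0], [442.0, -74.0, 36.0]] [38 40 39]
210 [[455.0, -64.0, 30.0], [447.0, -67.0, 31.0], [471.0, -128.0, 0.0]] [94 93 89]
212 [[478.0, -106.0, 0.0], [471.0, -111.0, 0.0], [462.0, -112.0, 2.0]] [185 139  89]
214 [[456.0, -68.0, 16.0], [448.0, -70.0, 18.0], [441.0, -74.0, 18.0]] [119 122 115]
216 [[455.0, -66.0, 12.0], [448.0, -69.0, 12.0], [439.0, -71.0, 14.0]] [98 98 90]
218 [[456.0, -68.0, 4.0], [447.0, -68.0, 7.0], [440.0, -72.0, 7.0]] [73 64 61]
220 [[453.0, -63.0, 1.0], [447.0, -69.0, 0.0], [439.0, -72.0, 1.0]] [192 141  86]
marker scene 0.77 [ 0.451 -0.069  0.013]
[[218.9, 284.4]] [[ 0.4540813  -0.07244057  0.        ]]
top: gripper pts [ 0.433 -0.066  0.414] (array([435., -70.]), array([419., -64.]), np.float64(62.8), array([132., 176.]))
```

View pics/c3.png

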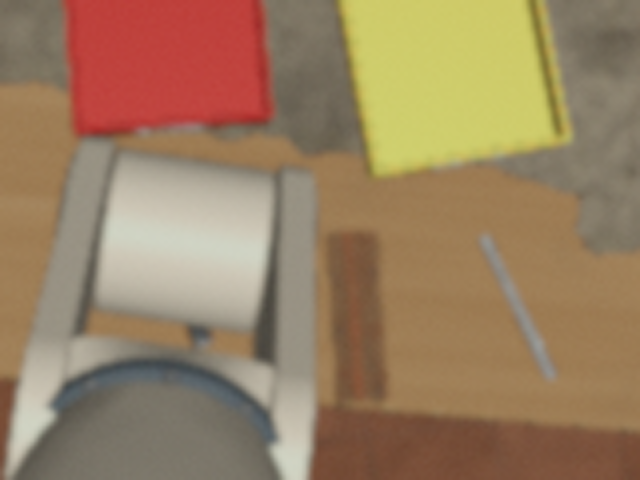

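The crop confirms that XY is right but the height isn't. The wood shows between the tips and the marker, and the tips are at about z = 27 mm while the reported TCP z is 13.6 mm. The real tips are therefore about 13 mm above the reported TCP, not 8 mm below it. I'll descend further in small steps and watch the force.

Call:
{"fn": "step_arm", "kwargs": {
  "plan": [
    {"gripper": 0.2,"travel": [0,0,0],"twist": 0},
    {"gripper": 0.2,"travel": [0,0,0],"twist": 0},
    {"gripper": 0.2,"travel": [0,0,0],"twist": 0},
    {"gripper": 0.2,"travel": [0,0,0.02],"twist": 0},
    {"gripper": 0.2,"travel": [0,0,0.02],"twist": 0},
    {"gripper": 0.2,"travel": [0,0,0.01],"twist": 0},
    {"gripper": 0.2,"travel": [0,0,0],"twist": 0}
  ]
}}

```text
t: 4.0
eef_pos: [0.4511, -0.0721, -0.0031]
orientation: [-0.0, 0.987, 0.158, -0.001]
wrist_force: [0.6, -0.1, -0.0]
width: 0.0343
gripper_force: 0.0
```

Run:
```python
from h import *
go((453,-73,-8,18.2))
im,d=imaging.get_image("scene"); P=cloud("scene",d)
a=cv2.resize(im[160:250,230:350],(720,540),interpolation=cv2.INTER_CUBIC); save("c4",a,1)
```

```text
t 4.0 pos [451.1 -72.1  -3.1] phi 18.2 w 34.3 F [ 0.6 -0.1 -0. ] grip 0.0 tip 0.008
twist 0.0 rows 1 each [0.0051 0.0049 0.0162]
```

View pics/c4.png

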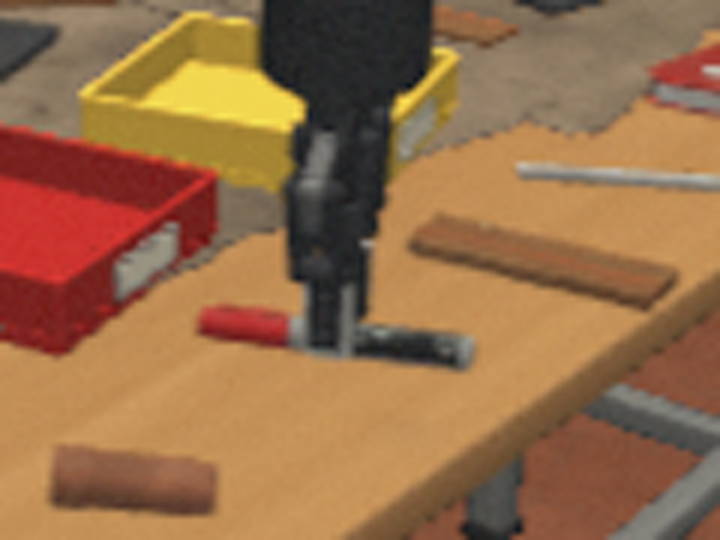

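The fingers now straddle the marker at crop (330,335). Going 4 mm lower, then closing.

Call:
{"fn": "step_arm", "kwargs": {
  "plan": [
    {"gripper": 0.2,"travel": [0,0,0.015],"twist": 0},
    {"gripper": 0.2,"travel": [0,0,0],"twist": 0},
    {"gripper": 1,"travel": [0,0,0],"twist": 0},
    {"gripper": 1,"travel": [0,0,0],"twist": 0},
    {"gripper": 1,"travel": [0,0,0],"twist": 0},
    {"gripper": 1,"travel": [0,0,0],"twist": 0}
  ]
}}

```text
t: 4.65
eef_pos: [0.4517, -0.0722, -0.0067]
orientation: [0.0, 0.987, 0.158, 0.0]
wrist_force: [-1.3, -0.2, 4.4]
width: 0.0132
gripper_force: 58.7
```

The width of 13 mm on a 17 mm barrel means the tips hold it above its centre line. I'll reopen and go 6 mm lower.

Call:
{"fn": "step_arm", "kwargs": {
  "plan": [
    {"gripper": 0.2,"travel": [0,0,0],"twist": 0},
    {"gripper": 0.2,"travel": [0,0,0],"twist": 0},
    {"gripper": 0.2,"travel": [0,0,0.01],"twist": 0},
    {"gripper": 0.2,"travel": [0,0,0.01],"twist": 0},
    {"gripper": 0.2,"travel": [0,0,0],"twist": 0}
  ]
}}

```text
t: 5.15
eef_pos: [0.4513, -0.0721, -0.0134]
orientation: [-0.0, 0.987, 0.158, -0.0]
wrist_force: [0.4, 0.2, 1.4]
width: 0.0343
gripper_force: 0.0
```

Call:
{"fn": "step_arm", "kwargs": {
  "plan": [
    {"gripper": 1,"travel": [0,0,0],"twist": 0},
    {"gripper": 1,"travel": [0,0,0],"twist": 0},
    {"gripper": 1,"travel": [0,0,0],"twist": 0},
    {"gripper": 1,"travel": [0,0,0],"twist": 0}
  ]
}}

```text
t: 5.55
eef_pos: [0.4516, -0.0722, -0.0129]
orientation: [-0.0, 0.987, 0.158, -0.0]
wrist_force: [-2.0, -0.2, 2.2]
width: 0.0139
gripper_force: 58.5
```

Call:
{"fn": "step_arm", "kwargs": {
  "plan": [
    {"gripper": 1,"travel": [0,0,-0.05],"twist": 0},
    {"gripper": 1,"travel": [0,0,-0.12],"twist": 0},
    {"gripper": 1,"travel": [0,0,-0.15],"twist": 0},
    {"gripper": 1,"travel": [0,0,0],"twist": 0}
  ]
}}

```text
t: 5.95
eef_pos: [0.4551, -0.0727, 0.0877]
orientation: [0.001, 0.987, 0.158, 0.004]
wrist_force: [-0.1, -0.1, -0.3]
width: 0.0142
gripper_force: 58.6
```

Run:
```python
from h import *
im,d=imaging.get_image("scene"); o=outline_of("scene","marker_red")
for q in o[:2]: print(q["score"],np.nanmedian(cloud("scene",d)[q["mask"]],0).round(3))
P=cloud("scene",d)[o[0]["mask"]]; print(np.nanpercentile(P,[5,95],axis=0).round(3))
x,y=606,-248
go((x,y,90,9.5),(x,y,0,9.5))
```

```text
0.49 [ 0.438 -0.073  0.112]
[[ 0.399 -0.266  0.016]
 [ 0.513 -0.049  0.118]]
t 6.05 pos [452.4 -72.3  84. ] phi 18.2 w 14.2 F [-0.3 -0.1 -0.7] grip 58.6 tip 0.008
twist 0.194 rows 5 each [ 0.0817  0.1324 -0.004 ]
twist 0.0 rows 2 each [0.   0.   0.15]
```

Call:
{"fn": "step_arm", "kwargs": {
  "plan": [
    {"gripper": 1,"travel": [0,0,0],"twist": 0.1},
    {"gripper": 1,"travel": [0,0,0],"twist": 0.094},
    {"gripper": 1,"travel": [0.082,0.132,-0.004],"twist": 0},
    {"gripper": 1,"travel": [0.082,0.132,-0.004],"twist": 0},
    {"gripper": 1,"travel": [0.082,0.132,-0.004],"twist": 0},
    {"gripper": 1,"travel": [0.082,0.132,-0.004],"twist": 0},
    {"gripper": 1,"travel": [0.082,0.132,-0.004],"twist": 0},
    {"gripper": 1,"travel": [0,0,0],"twist": 0}
  ]
}}

```text
t: 6.85
eef_pos: [0.6086, -0.2513, 0.0872]
orientation: [0.001, 0.997, 0.082, 0.001]
wrist_force: [1.3, -0.1, -0.5]
width: 0.0137
gripper_force: 58.7
```

Call:
{"fn": "step_arm", "kwargs": {
  "plan": [
    {"gripper": 1,"travel": [0,0,0.1],"twist": 0},
    {"gripper": 1,"travel": [0,0,0.1],"twist": 0},
    {"gripper": 1,"travel": [0,0,0.07],"twist": 0},
    {"gripper": 1,"travel": [0,0,0.02],"twist": 0},
    {"gripper": 1,"travel": [0,0,0],"twist": 0}
  ]
}}

```text
t: 7.35
eef_pos: [0.604, -0.2464, 0.0]
orientation: [-0.001, 0.997, 0.083, -0.002]
wrist_force: [-1.0, -0.0, 0.3]
width: 0.0138
gripper_force: 58.7
```

Run:
```python
from h import *
go((606,-248,-2,9.5))
```

```text
t 7.35 pos [ 604.  -246.4    0. ] phi 9.5 w 13.8 F [-1.  -0.   0.3] grip 58.7 tip 0.008
twist -0.0 rows 1 each [0.0057 0.0065 0.0067]
```

Call:
{"fn": "step_arm", "kwargs": {
  "plan": [
    {"gripper": 1,"travel": [0,0,0.008],"twist": 0},
    {"gripper": 1,"travel": [0,0,0],"twist": 0},
    {"gripper": 0.35,"travel": [0,0,0],"twist": 0},
    {"gripper": 0.35,"travel": [0,0,0],"twist": 0},
    {"gripper": 0.35,"travel": [0,0,-0.05],"twist": 0},
    {"gripper": 0.35,"travel": [0,0,-0.15],"twist": 0},
    {"gripper": 0.2,"travel": [0,0,-0.12],"twist": -0.069},
    {"gripper": 0.2,"travel": [0,0,0],"twist": 0}
  ]
}}

```text
t: 8.15
eef_pos: [0.6093, -0.2487, 0.1026]
orientation: [0.002, 0.994, 0.11, 0.004]
wrist_force: [0.6, -0.0, -0.4]
width: 0.0343
gripper_force: 0.0
```

Run:
```python
from h import *
go((481,229,90,12.6),(481,229,-13,12.6))
```

```text
t 8.15 pos [ 609.3 -248.7  102.6] phi 12.7 w 34.3 F [ 0.6 -0.  -0.4] grip 0.0 tip 0.008
twist 0.002 rows 11 each [-0.0064 -0.1498  0.0038]
twist 0.0 rows 3 each [0.     0.     0.1144]
```

Call:
{"fn": "step_arm", "kwargs": {
  "plan": [
    {"gripper": 0.2,"travel": [-0.006,-0.15,0.004],"twist": 0},
    {"gripper": 0.2,"travel": [-0.006,-0.15,0.004],"twist": 0},
    {"gripper": 0.2,"travel": [-0.006,-0.15,0.004],"twist": 0},
    {"gripper": 0.2,"travel": [-0.006,-0.15,0.004],"twist": 0},
    {"gripper": 0.2,"travel": [-0.006,-0.15,0.004],"twist": 0},
    {"gripper": 0.2,"travel": [-0.006,-0.15,0.004],"twist": 0},
    {"gripper": 0.2,"travel": [-0.006,-0.15,0.004],"twist": 0},
    {"gripper": 0.2,"travel": [-0.006,-0.15,0.004],"twist": 0}
  ]
}}

```text
t: 8.95
eef_pos: [0.5124, 0.1026, 0.0867]
orientation: [-0.0, 0.994, 0.109, 0.0]
wrist_force: [0.8, 0.3, 0.0]
width: 0.0339
gripper_force: 0.0
```

Call:
{"fn": "step_arm", "kwargs": {
  "plan": [
    {"gripper": 0.2,"travel": [-0.006,-0.15,0.004],"twist": 0},
    {"gripper": 0.2,"travel": [-0.006,-0.15,0.004],"twist": 0},
    {"gripper": 0.2,"travel": [-0.006,-0.15,0.004],"twist": 0},
    {"gripper": 0.2,"travel": [0,0,0],"twist": 0},
    {"gripper": 0.2,"travel": [0,0,0],"twist": 0},
    {"gripper": 0.2,"travel": [0,0,0],"twist": 0}
  ]
}}

```text
t: 9.55
eef_pos: [0.4784, 0.2309, 0.0827]
orientation: [0.0, 0.994, 0.11, 0.0]
wrist_force: [0.1, 0.3, -0.5]
width: 0.0341
gripper_force: 0.0
```

Run:
```python
from h import *
go((481,229,-13,12.6))
```

```text
t 9.55 pos [478.4 230.9  82.7] phi 12.6 w 34.1 F [ 0.1  0.3 -0.5] grip 0.0 tip 0.008
twist -0.001 rows 3 each [0.0023 0.0027 0.1063]
```

Call:
{"fn": "step_arm", "kwargs": {
  "plan": [
    {"gripper": 0.2,"travel": [0.005,0.007,0.12],"twist": 0},
    {"gripper": 0.2,"travel": [0,0,0.12],"twist": 0},
    {"gripper": 0.2,"travel": [0,0,0.06],"twist": 0},
    {"gripper": 0.2,"travel": [0,0,0.015],"twist": 0},
    {"gripper": 0.2,"travel": [0,0,0],"twist": 0},
    {"gripper": 1,"travel": [0,0,0],"twist": 0},
    {"gripper": 1,"travel": [0,0,0],"twist": 0},
    {"gripper": 1,"travel": [0,0,0],"twist": 0}
  ]
}}

```text
t: 10.35
eef_pos: [0.4813, 0.23, -0.0108]
orientation: [-0.0, 0.994, 0.11, 0.001]
wrist_force: [0.5, -3.0, 7.5]
width: 0.0141
gripper_force: 59.0
```

Call:
{"fn": "step_arm", "kwargs": {
  "plan": [
    {"gripper": 1,"travel": [0,0,-0.05],"twist": 0},
    {"gripper": 1,"travel": [0,0,-0.12],"twist": 0},
    {"gripper": 1,"travel": [0,0,-0.16],"twist": 0},
    {"gripper": 1,"travel": [0,0,0],"twist": 0.069},
    {"gripper": 1,"travel": [0,0,0],"twist": 0}
  ]
}}

```text
t: 10.85
eef_pos: [0.4813, 0.2305, 0.0889]
orientation: [-0.001, 0.997, 0.082, 0.002]
wrist_force: [0.2, 0.5, -1.0]
width: 0.0137
gripper_force: 58.9
```

Run:
```python
from h import *
go((616,-308,95,9.5),(616,-308,-2,9.5))
```

```text
t 10.85 pos [481.3 230.5  88.9] phi 9.4 w 13.7 F [ 0.2  0.5 -1. ] grip 58.9 tip 0.008
twist -0.001 rows 12 each [ 0.0122  0.1537 -0.0017]
twist 0.0 rows 3 each [0.     0.     0.1078]
```

Call:
{"fn": "step_arm", "kwargs": {
  "plan": [
    {"gripper": 1,"travel": [0.012,0.154,-0.002],"twist": 0},
    {"gripper": 1,"travel": [0.012,0.154,-0.002],"twist": 0},
    {"gripper": 1,"travel": [0.012,0.154,-0.002],"twist": 0},
    {"gripper": 1,"travel": [0.012,0.154,-0.002],"twist": 0},
    {"gripper": 1,"travel": [0.012,0.154,-0.002],"twist": 0},
    {"gripper": 1,"travel": [0.012,0.154,-0.002],"twist": 0},
    {"gripper": 1,"travel": [0.012,0.154,-0.002],"twist": 0},
    {"gripper": 1,"travel": [0.012,0.154,-0.002],"twist": 0}
  ]
}}

```text
t: 11.65
eef_pos: [0.5689, -0.1316, 0.0907]
orientation: [-0.0, 0.997, 0.083, -0.001]
wrist_force: [0.0, 0.3, -0.2]
width: 0.0135
gripper_force: 58.9
```

Call:
{"fn": "step_arm", "kwargs": {
  "plan": [
    {"gripper": 1,"travel": [0.012,0.154,-0.002],"twist": 0},
    {"gripper": 1,"travel": [0.012,0.154,-0.002],"twist": 0},
    {"gripper": 1,"travel": [0.012,0.154,-0.002],"twist": 0},
    {"gripper": 1,"travel": [0.012,0.154,-0.002],"twist": 0},
    {"gripper": 1,"travel": [0,0,0],"twist": 0},
    {"gripper": 1,"travel": [0,0,0],"twist": 0}
  ]
}}

```text
t: 12.25
eef_pos: [0.6132, -0.3102, 0.0926]
orientation: [-0.001, 0.997, 0.082, -0.001]
wrist_force: [-0.3, 1.0, -0.5]
width: 0.0137
gripper_force: 58.9
```

Run:
```python
from h import *
go((616,-308,-2,9.5))
im,d=imaging.get_image("scene")
a=cv2.resize(im[130:220,220:340],(720,540),interpolation=cv2.INTER_CUBIC); save("c5",a,1)
```

```text
t 12.25 pos [ 613.2 -310.2   92.6] phi 9.4 w 13.7 F [-0.3  1.  -0.5] grip 58.9 tip 0.008
twist -0.001 rows 3 each [ 0.0035 -0.0019  0.1051]
```

View pics/c5.png

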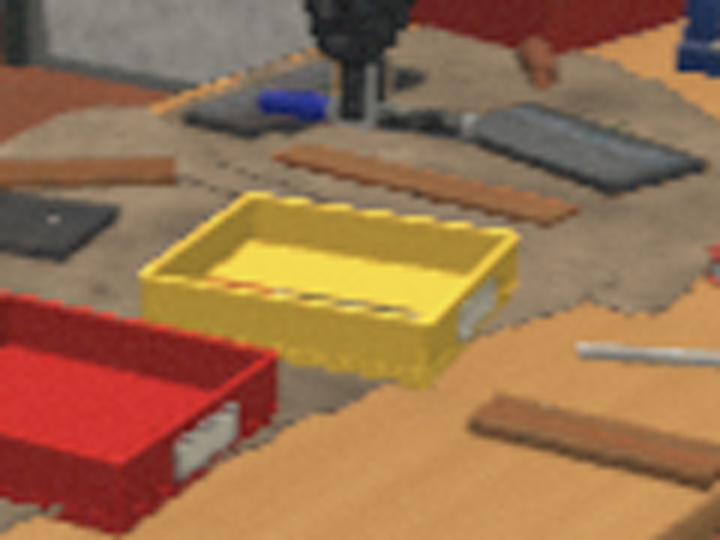

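The blue-capped marker is held level at crop (360,110). The red-capped marker's top just shows over the near rim at (320,298), inside the yellow tray along its left side, so the right side is free.

Call:
{"fn": "step_arm", "kwargs": {
  "plan": [
    {"gripper": 1,"travel": [0.009,-0.006,0.12],"twist": 0},
    {"gripper": 1,"travel": [0,0,0.12],"twist": 0},
    {"gripper": 1,"travel": [0,0,0.06],"twist": 0},
    {"gripper": 1,"travel": [0,0,0.015],"twist": 0},
    {"gripper": 1,"travel": [0,0,0],"twist": 0}
  ]
}}

```text
t: 12.8
eef_pos: [0.6158, -0.3059, -0.0008]
orientation: [-0.001, 0.997, 0.083, -0.001]
wrist_force: [0.4, 0.2, -0.4]
width: 0.0139
gripper_force: 60.6
```

Call:
{"fn": "step_arm", "kwargs": {
  "plan": [
    {"gripper": 0.35,"travel": [0,0,0],"twist": 0},
    {"gripper": 0.35,"travel": [0,0,0],"twist": 0},
    {"gripper": 0.35,"travel": [0,0,-0.05],"twist": 0},
    {"gripper": 0.35,"travel": [0,0,-0.15],"twist": 0},
    {"gripper": 0,"travel": [0,0,-0.14],"twist": -0.19},
    {"gripper": 0,"travel": [0,0,0],"twist": -0.19},
    {"gripper": 0,"travel": [0,0,0],"twist": -0.05}
  ]
}}

```text
t: 13.5
eef_pos: [0.6181, -0.3083, 0.1055]
orientation: [0.002, 0.968, 0.252, 0.002]
wrist_force: [0.0, 0.1, 0.1]
width: 0.0428
gripper_force: 0.0
```

Run:
```python
from h import *
go((453,86,95,29),(453,86,-11,29))
```

```text
t 13.5 pos [ 618.1 -308.3  105.5] phi 29.2 w 42.8 F [0.  0.1 0.1] grip 0.0 tip 0.008
twist 0.003 rows 10 each [ 0.0156 -0.1416  0.0035]
twist 0.0 rows 3 each [0.     0.     0.1178]
```

Call:
{"fn": "step_arm", "kwargs": {
  "plan": [
    {"gripper": 0,"travel": [0.016,-0.142,0.004],"twist": 0},
    {"gripper": 0,"travel": [0.016,-0.142,0.004],"twist": 0},
    {"gripper": 0,"travel": [0.016,-0.142,0.004],"twist": 0},
    {"gripper": 0,"travel": [0.016,-0.142,0.004],"twist": 0},
    {"gripper": 0,"travel": [0.016,-0.142,0.004],"twist": 0},
    {"gripper": 0,"travel": [0.016,-0.142,0.004],"twist": 0},
    {"gripper": 0,"travel": [0.016,-0.142,0.004],"twist": 0},
    {"gripper": 0,"travel": [0.016,-0.142,0.004],"twist": 0}
  ]
}}

```text
t: 14.3
eef_pos: [0.4857, 0.0108, 0.0935]
orientation: [0.0, 0.969, 0.249, 0.001]
wrist_force: [1.4, 0.3, 0.4]
width: 0.0431
gripper_force: 0.0
```

Call:
{"fn": "step_arm", "kwargs": {
  "plan": [
    {"gripper": 0,"travel": [0.016,-0.142,0.004],"twist": 0},
    {"gripper": 0,"travel": [0.016,-0.142,0.004],"twist": 0},
    {"gripper": 0,"travel": [0,0,0],"twist": 0},
    {"gripper": 0,"travel": [0,0,0],"twist": 0},
    {"gripper": 0,"travel": [0,0,0],"twist": 0}
  ]
}}

```text
t: 14.8
eef_pos: [0.4541, 0.0882, 0.0905]
orientation: [0.0, 0.969, 0.249, 0.001]
wrist_force: [-0.2, -0.8, -0.2]
width: 0.0428
gripper_force: 0.0
```

Run:
```python
from h import *
go((453,86,-10,29))
```

```text
t 14.8 pos [454.1  88.2  90.5] phi 28.8 w 42.8 F [-0.2 -0.8 -0.2] grip 0.0 tip 0.008
twist -0.004 rows 3 each [-0.0023  0.0016  0.1116]
```

Call:
{"fn": "step_arm", "kwargs": {
  "plan": [
    {"gripper": 0,"travel": [-0.007,0.005,0.12],"twist": 0},
    {"gripper": 0,"travel": [0,0,0.12],"twist": 0},
    {"gripper": 0,"travel": [0,0,0.08],"twist": 0},
    {"gripper": 0,"travel": [0,0,0.015],"twist": 0},
    {"gripper": 0,"travel": [0,0,0],"twist": 0},
    {"gripper": 1,"travel": [0,0,0],"twist": 0},
    {"gripper": 1,"travel": [0,0,0],"twist": 0},
    {"gripper": 1,"travel": [0,0,0],"twist": 0}
  ]
}}

```text
t: 15.6
eef_pos: [0.4533, 0.0863, -0.0095]
orientation: [0.0, 0.968, 0.249, 0.001]
wrist_force: [-0.2, -2.4, 7.5]
width: 0.0199
gripper_force: 58.9
```

Call:
{"fn": "step_arm", "kwargs": {
  "plan": [
    {"gripper": 1,"travel": [0,0,-0.05],"twist": 0},
    {"gripper": 1,"travel": [0,0,-0.12],"twist": 0},
    {"gripper": 1,"travel": [0,0,-0.16],"twist": 0.19},
    {"gripper": 1,"travel": [0,0,0],"twist": 0.19},
    {"gripper": 1,"travel": [0,0,0],"twist": 0.19},
    {"gripper": 1,"travel": [0,0,0],"twist": 0.19},
    {"gripper": 1,"travel": [0,0,0],"twist": 0.11}
  ]
}}

```text
t: 16.3
eef_pos: [0.4523, 0.0865, 0.0891]
orientation: [-0.0, 0.996, -0.093, 0.001]
wrist_force: [0.1, -0.8, -1.1]
width: 0.0203
gripper_force: 59.3
```

Run:
```python
from h import *
go((657,180,95,-10.3),(657,180,2,-10.3))
```

```text
t 16.3 pos [452.3  86.5  89.1] phi -10.6 w 20.3 F [ 0.1 -0.8 -1.1] grip 59.3 tip 0.008
twist -0.007 rows 5 each [ 0.1231 -0.0857 -0.0039]
twist 0.0 rows 2 each [ 0.    -0.     0.155]
```

Call:
{"fn": "step_arm", "kwargs": {
  "plan": [
    {"gripper": 1,"travel": [0.123,-0.086,-0.004],"twist": 0},
    {"gripper": 1,"travel": [0.123,-0.086,-0.004],"twist": 0},
    {"gripper": 1,"travel": [0.123,-0.086,-0.004],"twist": 0},
    {"gripper": 1,"travel": [0.123,-0.086,-0.004],"twist": 0},
    {"gripper": 1,"travel": [0.123,-0.086,-0.004],"twist": 0},
    {"gripper": 1,"travel": [0,0,0],"twist": 0},
    {"gripper": 1,"travel": [0,0,0],"twist": 0}
  ]
}}

```text
t: 17.0
eef_pos: [0.6568, 0.1806, 0.0942]
orientation: [0.0, 0.996, -0.09, -0.0]
wrist_force: [-0.7, -0.4, -1.6]
width: 0.0199
gripper_force: 59.3
```

Call:
{"fn": "step_arm", "kwargs": {
  "plan": [
    {"gripper": 1,"travel": [0,0,0.12],"twist": 0},
    {"gripper": 1,"travel": [0,0,0.12],"twist": 0},
    {"gripper": 1,"travel": [0,0,0.05],"twist": 0},
    {"gripper": 1,"travel": [0,0,0.01],"twist": 0},
    {"gripper": 1,"travel": [0,0,0],"twist": 0}
  ]
}}

```text
t: 17.5
eef_pos: [0.6566, 0.1801, 0.0049]
orientation: [-0.0, 0.996, -0.09, 0.0]
wrist_force: [-0.8, 0.1, -0.1]
width: 0.0199
gripper_force: 59.3
```

Call:
{"fn": "step_arm", "kwargs": {
  "plan": [
    {"gripper": 1,"travel": [0,0,0.012],"twist": 0},
    {"gripper": 1,"travel": [0,0,0],"twist": 0},
    {"gripper": 0.1,"travel": [0,0,0],"twist": 0},
    {"gripper": 0.1,"travel": [0,0,0],"twist": 0},
    {"gripper": 0.1,"travel": [0,0,-0.05],"twist": 0},
    {"gripper": 0.1,"travel": [0,0,-0.15],"twist": 0},
    {"gripper": 0.3,"travel": [0,0,-0.13],"twist": -0.19},
    {"gripper": 0.3,"travel": [0,0,0],"twist": -0.19}
  ]
}}

```text
t: 18.3
eef_pos: [0.6608, 0.1814, 0.1072]
orientation: [-0.001, 0.998, 0.062, 0.005]
wrist_force: [0.4, -0.5, 0.1]
width: 0.0298
gripper_force: 0.0
```

Call:
{"fn": "step_arm", "kwargs": {
  "plan": [
    {"gripper": 0.3,"travel": [0,0,0],"twist": -0.19},
    {"gripper": 0.3,"travel": [0,0,0],"twist": -0.19},
    {"gripper": 0.3,"travel": [0,0,0],"twist": 0}
  ]
}}

```text
t: 18.6
eef_pos: [0.6571, 0.1804, 0.101]
orientation: [-0.0, 0.978, 0.208, 0.001]
wrist_force: [-0.3, 0.7, 0.8]
width: 0.0299
gripper_force: 0.0
```

Run:
```python
from h import *
im,d=imaging.get_image("scene"); save("scene6",im)
im,d=imaging.get_image("top")
go((421,-331,95,24.4),(421,-331,-14,24.4))
```

```text
t 18.7 pos [656.9 180.3 100.5] phi 23.6 w 29.9 F [0.3 0.4 0.3] grip 0.0 tip 0.008
twist -0.017 rows 12 each [-0.1184  0.1023  0.0015]
twist 0.0 rows 3 each [0.     0.     0.1211]
```

View pics/scene6.png

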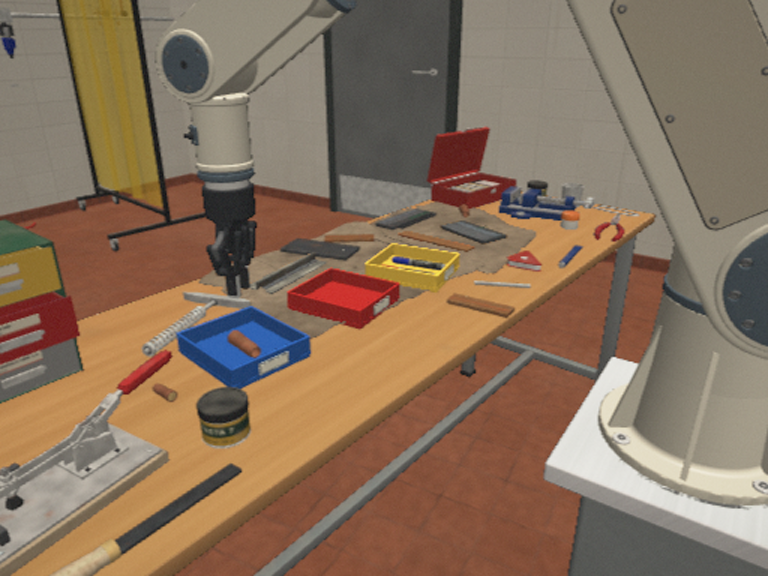

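The nozzle lies flat in the blue tray at (243,343), and the blue-capped marker is in the yellow tray at (415,263). The rod is next.

Call:
{"fn": "step_arm", "kwargs": {
  "plan": [
    {"gripper": 0.3,"travel": [0,0,0],"twist": -0.017},
    {"gripper": 0.3,"travel": [-0.118,0.102,0.002],"twist": 0},
    {"gripper": 0.3,"travel": [-0.118,0.102,0.002],"twist": 0},
    {"gripper": 0.3,"travel": [-0.118,0.102,0.002],"twist": 0},
    {"gripper": 0.3,"travel": [-0.118,0.102,0.002],"twist": 0},
    {"gripper": 0.3,"travel": [-0.118,0.102,0.002],"twist": 0},
    {"gripper": 0.3,"travel": [-0.118,0.102,0.002],"twist": 0},
    {"gripper": 0.3,"travel": [-0.118,0.102,0.002],"twist": 0}
  ]
}}

```text
t: 19.5
eef_pos: [0.52, -0.1193, 0.0956]
orientation: [0.0, 0.977, 0.213, 0.0]
wrist_force: [1.1, -1.0, 0.4]
width: 0.0297
gripper_force: 0.0
```

Call:
{"fn": "step_arm", "kwargs": {
  "plan": [
    {"gripper": 0.3,"travel": [-0.118,0.102,0.002],"twist": 0},
    {"gripper": 0.3,"travel": [-0.118,0.102,0.002],"twist": 0},
    {"gripper": 0.3,"travel": [-0.118,0.102,0.002],"twist": 0},
    {"gripper": 0.3,"travel": [-0.118,0.102,0.002],"twist": 0},
    {"gripper": 0.3,"travel": [-0.118,0.102,0.002],"twist": 0},
    {"gripper": 0.3,"travel": [0,0,0],"twist": 0},
    {"gripper": 0.3,"travel": [0,0,0],"twist": 0},
    {"gripper": 0.3,"travel": [0,0,0],"twist": 0}
  ]
}}

```text
t: 20.3
eef_pos: [0.424, -0.3299, 0.0923]
orientation: [-0.0, 0.977, 0.213, -0.0]
wrist_force: [0.4, -0.6, -0.0]
width: 0.0297
gripper_force: 0.0
```

Run:
```python
from h import *
go((421,-331,-11,24.4))
```

```text
t 20.3 pos [ 424.  -329.9   92.3] phi 24.6 w 29.7 F [ 0.4 -0.6 -0. ] grip 0.0 tip 0.008
twist 0.005 rows 3 each [-0.0035 -0.0003  0.1148]
```

Call:
{"fn": "step_arm", "kwargs": {
  "plan": [
    {"gripper": 0.3,"travel": [-0.01,0,0.12],"twist": 0},
    {"gripper": 0.3,"travel": [0,0,0.12],"twist": 0},
    {"gripper": 0.3,"travel": [0,0,0.08],"twist": 0},
    {"gripper": 0.3,"travel": [0,0,0.024],"twist": 0},
    {"gripper": 0.3,"travel": [0,0,0],"twist": 0},
    {"gripper": 0.7,"travel": [0,0,0],"twist": 0},
    {"gripper": 0.7,"travel": [0,0,0],"twist": 0}
  ]
}}

```text
t: 21.0
eef_pos: [0.4222, -0.3323, -0.0095]
orientation: [0.001, 0.977, 0.214, 0.001]
wrist_force: [-0.1, -0.4, 0.1]
width: 0.0128
gripper_force: 0.0
```

Run:
```python
from h import *
go((421,-331,-12,24.4))
im,d=imaging.get_image("scene")
a=cv2.resize(im[155:215,310:390],(720,540),interpolation=cv2.INTER_CUBIC); save("c7",a,1)
```

```text
t 21.0 pos [ 422.2 -332.3   -9.5] phi 24.7 w 12.8 F [-0.1 -0.4  0.1] grip 0.0 tip 0.008
twist 0.006 rows 1 each [-0.0017 -0.0056  0.0085]
```

View pics/c7.png

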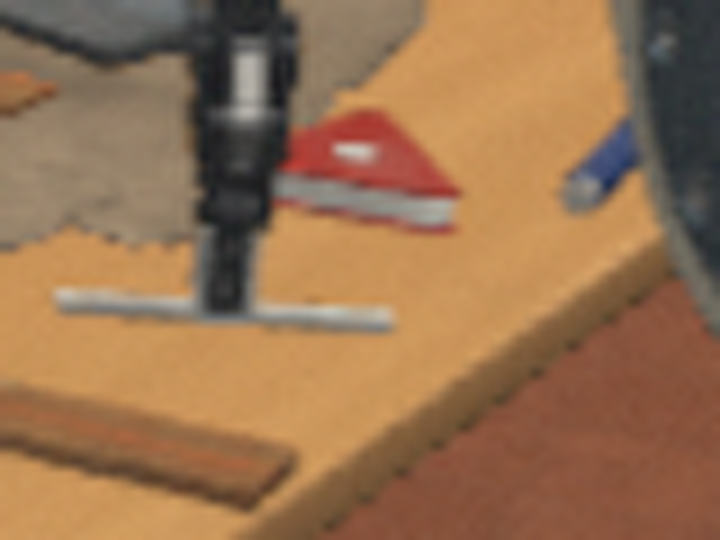

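The fingers straddle the rod at crop (225,305) with no contact force. I'll go 3 mm lower and close.

Call:
{"fn": "step_arm", "kwargs": {
  "plan": [
    {"gripper": 0.7,"travel": [0,0,0.01],"twist": 0},
    {"gripper": 0.7,"travel": [0,0,0],"twist": 0},
    {"gripper": 1,"travel": [0,0,0],"twist": 0},
    {"gripper": 1,"travel": [0,0,0],"twist": 0},
    {"gripper": 1,"travel": [0,0,0],"twist": 0}
  ]
}}

```text
t: 21.55
eef_pos: [0.4216, -0.3323, -0.013]
orientation: [0.0, 0.977, 0.213, 0.0]
wrist_force: [-0.8, 1.0, 8.3]
width: 0.0053
gripper_force: 60.1
```

Call:
{"fn": "step_arm", "kwargs": {
  "plan": [
    {"gripper": 1,"travel": [0,0,-0.05],"twist": 0},
    {"gripper": 1,"travel": [0,0,-0.12],"twist": 0},
    {"gripper": 1,"travel": [0,0,-0.16],"twist": 0},
    {"gripper": 1,"travel": [0,0,0],"twist": 0.19},
    {"gripper": 1,"travel": [0,0,0],"twist": 0.19},
    {"gripper": 1,"travel": [0,0,0],"twist": 0.09}
  ]
}}

```text
t: 22.15
eef_pos: [0.4211, -0.3321, 0.0867]
orientation: [0.0, 1.0, 0.028, 0.001]
wrist_force: [-1.0, -0.4, -0.6]
width: 0.0054
gripper_force: 58.8
```

Run:
```python
from h import *
a=np.radians(3.7); X=lambda o:(639-np.sin(a)*o,-66+np.cos(a)*o)
print("slots",X(-45),X(27))
x,y=X(-45)
go((x,y,95,3.7),(x,y,0,3.7))
```

```text
slots (np.float64(641.9039538713831), np.float64(-110.90620282224805)) (np.float64(637.2576276771701), np.float64(-39.056278306651166))
t 22.15 pos [ 421.1 -332.1   86.7] phi 3.2 w 5.4 F [-1.  -0.4 -0.6] grip 58.8 tip 0.008
twist -0.012 rows 7 each [ 0.1117 -0.0983 -0.004 ]
twist 0.0 rows 3 each [0.     0.     0.1056]
```

Call:
{"fn": "step_arm", "kwargs": {
  "plan": [
    {"gripper": 1,"travel": [0,0,0],"twist": -0.012},
    {"gripper": 1,"travel": [0.112,-0.1,-0.004],"twist": 0},
    {"gripper": 1,"travel": [0.112,-0.1,-0.004],"twist": 0},
    {"gripper": 1,"travel": [0.112,-0.1,-0.004],"twist": 0},
    {"gripper": 1,"travel": [0.112,-0.1,-0.004],"twist": 0},
    {"gripper": 1,"travel": [0.112,-0.1,-0.004],"twist": 0},
    {"gripper": 1,"travel": [0.112,-0.1,-0.004],"twist": 0},
    {"gripper": 1,"travel": [0.112,-0.1,-0.004],"twist": 0}
  ]
}}

```text
t: 22.95
eef_pos: [0.6418, -0.1043, 0.0941]
orientation: [0.0, 0.999, 0.037, -0.0]
wrist_force: [1.3, -0.4, -0.3]
width: 0.0053
gripper_force: 58.8
```

Call:
{"fn": "step_arm", "kwargs": {
  "plan": [
    {"gripper": 1,"travel": [0,0,0],"twist": 0},
    {"gripper": 1,"travel": [0,0,0],"twist": 0},
    {"gripper": 1,"travel": [0,0,0],"twist": 0}
  ]
}}

```text
t: 23.25
eef_pos: [0.6398, -0.1064, 0.0934]
orientation: [-0.0, 0.999, 0.036, -0.001]
wrist_force: [0.3, -0.1, -0.2]
width: 0.0054
gripper_force: 58.9
```

Run:
```python
from h import *
go((641.7,-108,0,3.7))
```

```text
t 23.25 pos [ 639.8 -106.4   93.4] phi 4.1 w 5.4 F [ 0.3 -0.1 -0.2] grip 58.9 tip 0.008
twist 0.009 rows 2 each [0.003  0.0029 0.1557]
```

Call:
{"fn": "step_arm", "kwargs": {
  "plan": [
    {"gripper": 1,"travel": [0.006,0.006,0.12],"twist": 0.009},
    {"gripper": 1,"travel": [0,0,0.12],"twist": 0},
    {"gripper": 1,"travel": [0,0,0.06],"twist": 0},
    {"gripper": 1,"travel": [0,0,0.014],"twist": 0},
    {"gripper": 1,"travel": [0,0,0],"twist": 0}
  ]
}}

```text
t: 23.75
eef_pos: [0.6418, -0.1084, -0.0008]
orientation: [-0.0, 1.0, 0.031, -0.001]
wrist_force: [0.2, 0.2, 0.0]
width: 0.0054
gripper_force: 58.9
```

Call:
{"fn": "step_arm", "kwargs": {
  "plan": [
    {"gripper": 0.65,"travel": [0,0,0],"twist": 0},
    {"gripper": 0.65,"travel": [0,0,0],"twist": 0},
    {"gripper": 0.65,"travel": [0,0,0],"twist": 0},
    {"gripper": 0.65,"travel": [0,0,-0.03],"twist": 0},
    {"gripper": 0.65,"travel": [0,0,-0.12],"twist": 0},
    {"gripper": -0.35,"travel": [0,0,-0.16],"twist": 0.047},
    {"gripper": -0.35,"travel": [0,0,0],"twist": 0}
  ]
}}

```text
t: 24.45
eef_pos: [0.6473, -0.1082, 0.0999]
orientation: [0.001, 1.0, 0.013, 0.005]
wrist_force: [0.6, -0.3, 1.1]
width: 0.0435
gripper_force: 0.0
```

Run:
```python
from h import *
go((416,-210,95,1.6),(416,-210,-12,1.6))
im,d=imaging.get_image("scene")
a=cv2.resize(im[150:250,180:320],(728,520),interpolation=cv2.INTER_CUBIC); save("c8",a,1)
im,d=imaging.get_image("top")
for o in outline_of("top","bar_rust_a")[:2]:
    q=onplane("top",np.argwhere(o["mask"])[:,::-1],.008)[:,:2]*1000; print(o["score"],[np.round(w,1) for w in cv2.minAreaRect(q.astype(np.float32))],q.mean(0))
```

```text
t 24.45 pos [ 647.3 -108.2   99.9] phi 1.5 w 43.5 F [ 0.6 -0.3  1.1] grip 0.0 tip 0.008
twist -0.003 rows 6 each [-0.13    0.0529  0.0027]
twist 0.0 rows 3 each [0.     0.     0.1189]
```

View pics/c8.png

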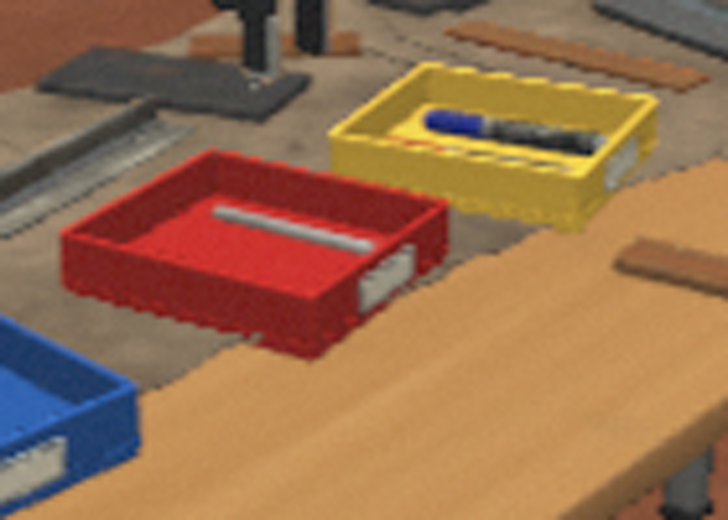

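The rod lies flat on the right side of the red tray at crop (290,228), and the yellow tray shows a marker on each side. The bar is next.

Call:
{"fn": "step_arm", "kwargs": {
  "plan": [
    {"gripper": -0.35,"travel": [-0.13,0.053,0.003],"twist": 0},
    {"gripper": -0.35,"travel": [-0.13,0.053,0.003],"twist": 0},
    {"gripper": -0.35,"travel": [-0.13,0.053,0.003],"twist": 0},
    {"gripper": -0.35,"travel": [-0.13,0.053,0.003],"twist": 0},
    {"gripper": -0.35,"travel": [-0.13,0.053,0.003],"twist": 0},
    {"gripper": -0.35,"travel": [-0.13,0.053,0.003],"twist": 0},
    {"gripper": -0.35,"travel": [0,0,0],"twist": 0},
    {"gripper": -0.35,"travel": [0,0,0],"twist": 0}
  ]
}}

```text
t: 25.4
eef_pos: [0.4103, -0.2092, 0.0864]
orientation: [-0.0, 1.0, 0.012, -0.001]
wrist_force: [0.5, 0.8, -0.7]
width: 0.0578
gripper_force: 0.0
```

Run:
```python
from h import *
f=np.load("top0.npz"); im=f["im"]
lab=cv2.cvtColor(im,cv2.COLOR_RGB2LAB).astype(float)[200:247,296:322]
m=(np.linalg.norm(lab-np.median(cv2.cvtColor(im,cv2.COLOR_RGB2LAB)[215:240,280:295].reshape(-1,3),0),axis=2)>22).astype(np.uint8)
k,L,st,ce=cv2.connectedComponentsWithStats(m); i=1+np.argmax(st[1:,4]); y,x=np.nonzero(L==i)
q=onplane("top",np.c_[x+296,y+200],.008)[:,:2]*1000
l=[(r, x[y==r].min()+296,x[y==r].max()+296) for r in range(5,47,5) if (y==r).any()]; print(l)
print([np.round(w,1) for w in cv2.minAreaRect(q.astype(np.float32))])
go((416,-210,-9,1.6))
```

```text
[(10, np.int64(302), np.int64(313)), (15, np.int64(302), np.int64(313)), (20, np.int64(303), np.int64(314)), (25, np.int64(303), np.int64(314)), (30, np.int64(303), np.int64(315)), (35, np.int64(303), np.int64(315)), (40, np.int64(304), np.int64(315)), (45, np.int64(304), np.int64(316))]
[array([ 419.3, -208.4]), array([115.3,  37.6]), np.float64(2.1)]
t 25.4 pos [ 410.3 -209.2   86.4] phi 1.4 w 57.8 F [ 0.5  0.8 -0.7] grip 0.0 tip 0.008
twist -0.004 rows 3 each [0.0063 0.0011 0.1059]
```

Call:
{"fn": "step_arm", "kwargs": {
  "plan": [
    {"gripper": -0.35,"travel": [0.018,0,0.12],"twist": -0.01},
    {"gripper": -0.35,"travel": [0,0,0.12],"twist": 0},
    {"gripper": -0.35,"travel": [0,0,0.07],"twist": 0},
    {"gripper": -0.35,"travel": [0,0,0.015],"twist": 0},
    {"gripper": -0.35,"travel": [0,0,0],"twist": 0}
  ]
}}

```text
t: 25.9
eef_pos: [0.417, -0.2084, -0.0112]
orientation: [-0.0, 1.0, 0.018, -0.001]
wrist_force: [-0.3, -0.3, 0.4]
width: 0.0574
gripper_force: 0.0
```

Run:
```python
from h import *
go((416,-209,-15,2))
im,d=imaging.get_image("scene")
a=cv2.resize(im[170:230,280:360],(720,540),interpolation=cv2.INTER_CUBIC); save("c9",a,1)
```

```text
t 25.9 pos [ 417.  -208.4  -11.2] phi 2.0 w 57.4 F [-0.3 -0.3  0.4] grip 0.0 tip 0.008
twist 0.001 rows 1 each [-0.0035  0.0019  0.0125]
```

View pics/c9.png

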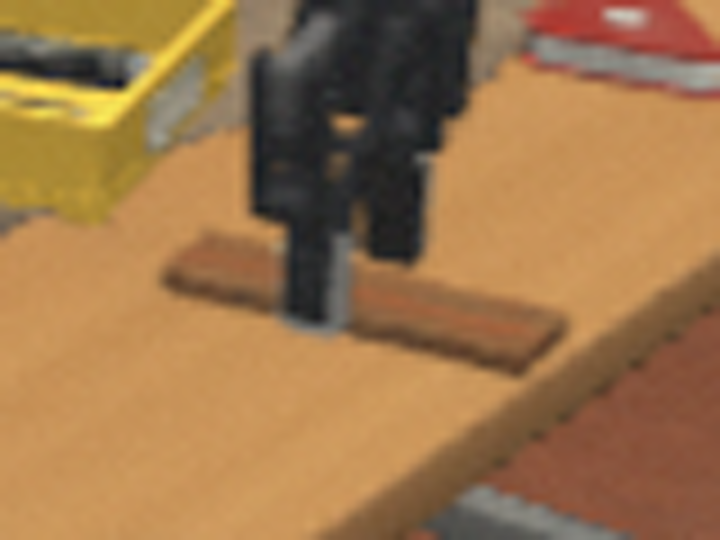

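The near finger at crop (315,320) is beside the bar, almost at the table, so the jaws straddle it. I'll go 2 mm lower and close.

Call:
{"fn": "step_arm", "kwargs": {
  "plan": [
    {"gripper": -0.35,"travel": [0,0,0.007],"twist": 0},
    {"gripper": -0.1,"travel": [0,0,0],"twist": 0},
    {"gripper": 1,"travel": [0,0,0],"twist": 0},
    {"gripper": 1,"travel": [0,0,0],"twist": 0},
    {"gripper": 1,"travel": [0,0,0],"twist": 0}
  ]
}}

```text
t: 26.45
eef_pos: [0.4175, -0.2093, -0.0114]
orientation: [0.0, 1.0, 0.017, 0.001]
wrist_force: [-1.4, 1.6, 10.6]
width: 0.0376
gripper_force: 58.8
```

Call:
{"fn": "step_arm", "kwargs": {
  "plan": [
    {"gripper": 1,"travel": [0,0,-0.05],"twist": 0},
    {"gripper": 1,"travel": [0,0,-0.12],"twist": 0},
    {"gripper": 1,"travel": [0,0,-0.16],"twist": -0.035},
    {"gripper": 1,"travel": [0,0,0],"twist": 0}
  ]
}}

```text
t: 26.85
eef_pos: [0.4202, -0.2107, 0.0917]
orientation: [0.002, 0.999, 0.031, 0.004]
wrist_force: [0.9, -0.8, -2.9]
width: 0.0367
gripper_force: 61.6
```

Run:
```python
from h import *
go((637.3,-40,95,3.7),(637.3,-40,-1,3.7))
im,d=imaging.get_image("scene")
a=cv2.resize(im[140:240,260:380],(660,550),interpolation=cv2.INTER_CUBIC); save("c10",a,1)
```

```text
t 26.85 pos [ 420.2 -210.7   91.7] phi 3.6 w 36.7 F [ 0.9 -0.8 -2.9] grip 61.6 tip 0.008
twist -0.002 rows 6 each [ 0.1265 -0.0868 -0.0018]
twist 0.0 rows 3 each [0.     0.     0.1067]
```

View pics/c10.png

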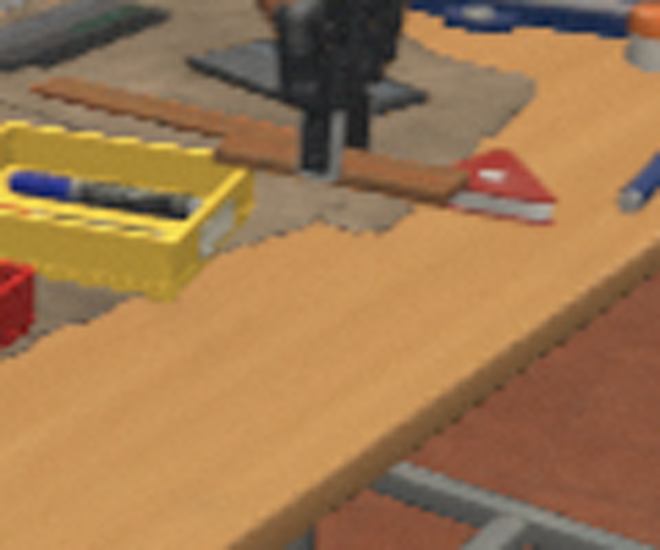

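The bar is held level at crop (340,170), clear of everything. Moving it to the red tray.

Call:
{"fn": "step_arm", "kwargs": {
  "plan": [
    {"gripper": 1,"travel": [0.127,-0.087,-0.002],"twist": 0},
    {"gripper": 1,"travel": [0.127,-0.087,-0.002],"twist": 0},
    {"gripper": 1,"travel": [0.127,-0.087,-0.002],"twist": 0},
    {"gripper": 1,"travel": [0.127,-0.087,-0.002],"twist": 0},
    {"gripper": 1,"travel": [0.127,-0.087,-0.002],"twist": 0},
    {"gripper": 1,"travel": [0.127,-0.087,-0.002],"twist": 0},
    {"gripper": 1,"travel": [0,0,0],"twist": 0},
    {"gripper": 1,"travel": [0,0,0],"twist": 0}
  ]
}}

```text
t: 27.7
eef_pos: [0.6345, -0.0376, 0.088]
orientation: [-0.0, 0.999, 0.032, -0.001]
wrist_force: [-1.0, -0.5, -3.8]
width: 0.037
gripper_force: 61.6
```

Run:
```python
from h import *
go((637.3,-40,0,3.7))
```

```text
t 27.7 pos [634.5 -37.6  88. ] phi 3.6 w 37.0 F [-1.  -0.5 -3.8] grip 61.6 tip 0.008
twist -0.001 rows 2 each [0.0044 0.0042 0.1467]
```

Call:
{"fn": "step_arm", "kwargs": {
  "plan": [
    {"gripper": 1,"travel": [0.009,0.008,0.12],"twist": 0},
    {"gripper": 1,"travel": [0,0,0.12],"twist": 0},
    {"gripper": 1,"travel": [0,0,0.04],"twist": 0},
    {"gripper": 1,"travel": [0,0,0.013],"twist": 0},
    {"gripper": 1,"travel": [0,0,0],"twist": 0}
  ]
}}

```text
t: 28.2
eef_pos: [0.6378, -0.0412, 0.0022]
orientation: [-0.0, 1.0, 0.031, -0.0]
wrist_force: [-0.7, 0.0, -3.2]
width: 0.0366
gripper_force: 61.6
```

Call:
{"fn": "step_arm", "kwargs": {
  "plan": [
    {"gripper": -0.05,"travel": [0,0,0],"twist": 0},
    {"gripper": -0.05,"travel": [0,0,0],"twist": 0},
    {"gripper": -0.05,"travel": [0,0,0],"twist": 0},
    {"gripper": -0.05,"travel": [0,0,-0.03],"twist": 0},
    {"gripper": -0.05,"travel": [0,0,-0.12],"twist": 0},
    {"gripper": -0.05,"travel": [0,0,-0.16],"twist": 0},
    {"gripper": -0.05,"travel": [0,0,-0.16],"twist": 0}
  ]
}}

```text
t: 28.9
eef_pos: [0.6377, -0.0406, 0.1452]
orientation: [-0.0, 1.0, 0.031, -0.0]
wrist_force: [0.9, -0.1, -0.2]
width: 0.0448
gripper_force: 0.0
```

Call:
{"fn": "step_arm", "kwargs": {
  "plan": [
    {"gripper": 0,"travel": [-0.12,0,-0.1],"twist": 0},
    {"gripper": 0,"travel": [-0.1,-0.1,0],"twist": 0},
    {"gripper": 0,"travel": [-0.1,-0.1,0],"twist": 0},
    {"gripper": 0,"travel": [0,-0.15,0],"twist": 0},
    {"gripper": 0,"travel": [0,-0.15,0],"twist": 0},
    {"gripper": 0,"travel": [0,-0.15,0],"twist": 0},
    {"gripper": 0,"travel": [0,-0.15,0],"twist": 0},
    {"gripper": 0,"travel": [0,0,0],"twist": 0}
  ]
}}

```text
t: 29.7
eef_pos: [0.5273, 0.1977, 0.1744]
orientation: [-0.001, 0.999, 0.033, 0.001]
wrist_force: [-0.3, 0.3, 0.0]
width: 0.0425
gripper_force: 0.0
```

Run:
```python
from h import *
go()
im,d=imaging.get_image("top"); P=cloud("top",d)
a=cv2.resize(im[100:250,110:370],(780,450),interpolation=cv2.INTER_CUBIC); save("c11",a,1)
```

```text
t 29.7 pos [527.3 197.7 174.4] phi 3.8 w 42.5 F [-0.3  0.3  0. ] grip 0.0 tip 0.008
```

View pics/c11.png

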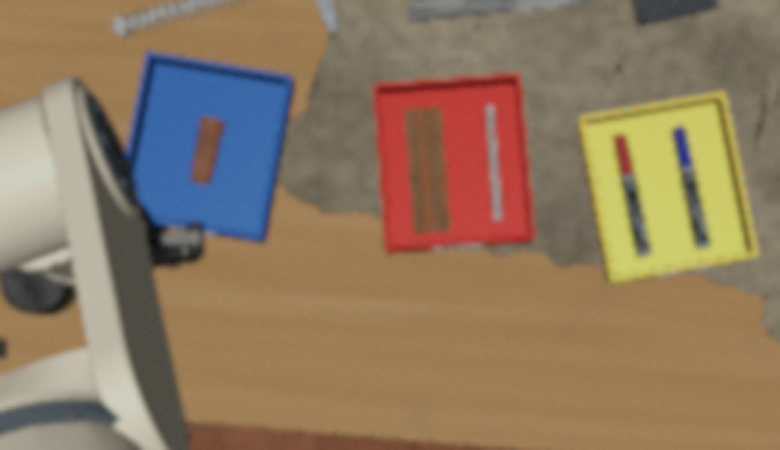

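The final top view shows everything in place. The nozzle is in the blue tray (207,150), the bar (428,170) and rod (494,163) are side by side in the red tray, and both markers are in the yellow tray (632,195) and (690,187). The robot touches nothing.

```bash
python3 -c "
from cell import ctrl
print(ctrl.close_job())"
```

```text
the job is handed in; nothing more can be done
None
```

The job is handed in: both markers lie flat in the yellow tray, the nozzle in the blue, and the rod and bar side by side in the red, with the tin and magnet untouched, about 30 s on the clock.

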